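# Make up two pick-up orders at the shop counter

### The arm

A 6-joint arm with a two-finger parallel gripper is mounted at the origin on the work surface. World frame = base frame: x ahead of the robot, y to its left, z up, the work surface at z = 0. Lengths are in mm, angles in rad, forces in N, time in s.
With the tool pointing down it reaches from about 325 to 1000 mm from the base axis. Payload 5.1 kg.
Tool frame: the origin (TCP) lies at the very end of the fingers, on their centre line; the grasp point (between the pads) lies 19 mm behind it; z points along the fingers, y is the line along which they close (so a half turn about z gives the same grasp; the last joint's range is limited). The gripper opens to 85 mm and grips with 20 to 120 N. Pads are 22 mm wide; open, the fingers measure 114 mm over their backs; the gripper's body (76 mm by 85 mm) begins 54 mm behind the grasp point. The pads swing forward as they close: fully open they stand 13 mm farther back than shut.
Start: joints at [-1.35, 0.124, 1.65, -0, 1.367, -0.083], TCP at [194.414, -620.232, 231.322] pointing down, gripper open.
Joint ranges: [-2.61, 2.61], [-1.02, 2.33], [0.03, 2.71], [-1.35, 4.49], [0.32, 2.68], [-2.91, 2.91]. Speed limits (rad/s): [2.57, 2.57, 3.14, 3.14, 3.14, 3.14].

### API

Orientations are given as a unit quaternion [x, y, z, w].
In Python, from workcell import status, vision, finish_job gives the robot as it stands. The module is installed in compiled form; this text tells all that it offers.
- The arm moves only by the tool apply_moves, never from a script. Its argument "increments" is a list of rows, each a list of 7 numbers: the shift along the tool's x, y, z in m, then the turn, a rotation vector about the tool's x, y, z in degrees, then the finger opening in m, from 0 to 0.0854. A call has 1 to 12 rows; each row is the pose to reach, as a shift and turn from the pose commanded when the call began, along the tool's axes at that moment; what a row does not reach only later rows make up. A row lasts 1/12 s, in which the tool goes at most 41.7 mm and 7.16 degrees, less where a joint would pass 70% of its speed; a pose out of reach is approached as far as the arm can. A call with a gripper value outside its range is refused whole. The fingers move at their own pace and stop on an object; "newtons" is the grip in N (left out, the last holds). Time passes only in rows, so rows that repeat a pose let the fingers close. It gives the time, the measured TCP pose, the force, the opening and the grip force at its end, in the units of the state.
- status.get_obs(): the state, without advancing time (a new reading comes with each control period).
- vision.capture(name): name is "side" or "top" or "wrist"; returns the picture (480x640x3 uint8, red, green, blue); there is no depth.
- vision.camera_model(name): a dict with "fx", "fy", "cx", "cy" (pixels), "R" (3x3) and "t" (3): a world point X has camera coordinates R X + t; the wrist camera has in their place "tool_from_camera" (4x4, takes a point from camera to tool coordinates, whose origin is the TCP and whose axes are the flange's). Camera axes: x right, y down, z forward; pixel columns grow to the right and rows downward; lengths in mm; the calibration is good to about 2 mm. A picture is of the moment at which its call begins: read the wrist's pose just before it. camera_model takes no time and is no camera call.
- finish_job(): hands the job in; it is judged then, once.
The state is a dict: "time_s": time; "qpos": joint angles; "qvel": joint speeds; "effort": joint torques, N m; "tcp_pos": TCP position; "tool_rot": TCP orientation; "ft_force": force on the tool from outside, world axes, zero at the start; "torque": the same for the moment, N m; "opening": finger opening in mm; "grip_force": force on a finger pad.
Only numpy, scipy, OpenCV 4.12 (cv2) and the standard library are available. Lean on these libraries where they do the work, as an engineer would, in place of code of your own. Each camera call takes 0.05 s, during which the arm holds its last target. There are 200 camera calls.

### The job

Make up the two pick-up orders from the stock on the counter mat: the green can and the yellow carton go in the blue tray, the orange can and the pink gum tub in the red tray, and the blue order must be complete before the red one is. In each tray stand the can wholly on the white disc and set the snack the right way up on the floor of the plain bay; set things down rather than drop them. Leave the purple can and the teal carton where they are.

Things in the scene. Friction and masses are not known exactly. Their poses are not given: they have to be found in the camera images.
- green_can: Green small drinks can with two silver bands and a silver ring-pull, 53 mm diameter, 90 mm tall, standing upright, about 170 g. Origin at the centre of its underside, z up along the can; its yaw means nothing.
- orange_can: Orange small drinks can with two silver bands and a silver ring-pull, 53 mm diameter, 90 mm tall, standing upright, about 170 g. Origin at the centre of its underside, z up along the can; its yaw means nothing.
- purple_can: Purple small drinks can with two silver bands and a silver ring-pull, 53 mm diameter, 90 mm tall, standing upright, about 170 g. Origin at the centre of its underside, z up along the can; its yaw means nothing. Not ordered: stays where it is.
- yellow_carton: Yellow snack carton with a red band, 85 x 45 x 50 mm (x, y, z), about 100 g, lying on its 85 x 45 mm underside. Origin at the centre of the underside, x along the 85 mm, z up.
- teal_carton: Teal (blue-green) snack carton with a white band, 85 x 45 x 50 mm (x, y, z), about 100 g, lying on its 85 x 45 mm underside. Origin at the centre of the underside, x along the 85 mm, z up. Not ordered: stays where it is.
- gum_tub: Pink round gum tub with a white lid that has a pink spot, 56 mm diameter, 70 mm tall, standing upright, about 110 g. Origin at the centre of its underside, z up; its yaw means nothing.
- blue_tray: Blue order tray, fixed, 240 x 150 mm outside (x, y); floor 4 mm thick; rim and divider 5 mm thick, tops 14 mm above the counter. Origin: centre of its underside (counter level), x along the 240 mm. The divider at x = 0 makes two bays, each 112 x 140 mm inside: on the +x side with a flat white disc, 80 mm diameter, centred at x = +59 mm, y = 0; on the -x side plain, centred at x = -59 mm, y = 0.
- red_tray: Red order tray, fixed, 240 x 150 mm outside (x, y); floor 4 mm thick; rim and divider 5 mm thick, tops 14 mm above the counter. Origin: centre of its underside (counter level), x along the 240 mm. The divider at x = 0 makes two bays, each 112 x 140 mm inside: on the +x side with a flat white disc, 80 mm diameter, centred at x = +59 mm, y = 0; on the -x side plain, centred at x = -59 mm, y = 0.

How it is judged (in metres and radians):
On the way, in this order (a step that is already met when the one before it is completed fails the run):
1. the blue order is complete: green can on the disc and yellow carton in the plain bay of the blue tray (x of green_can in the frame of blue_tray between 0.044 and 0.074 m and y of green_can in the frame of blue_tray between -0.015 and 0.015 m and z of green_can in the frame of blue_tray between 0 and 0.008 m and angle between each of green_can, yellow_carton's own z axis and vertical below 0.1 rad and x of yellow_carton in the frame of blue_tray between -0.104 and -0.014 m and y of yellow_carton in the frame of blue_tray between -0.055 and 0.055 m and z of yellow_carton in the frame of blue_tray between 0 and 0.008 m), for 0.2 s.
2. then the red order is complete: orange can on the disc and gum tub in the plain bay of the red tray (x of orange_can in the frame of red_tray between 0.044 and 0.074 m and y of orange_can in the frame of red_tray between -0.015 and 0.015 m and z of orange_can in the frame of red_tray between 0 and 0.008 m and angle between each of orange_can, gum_tub's own z axis and vertical below 0.1 rad and x of gum_tub in the frame of red_tray between -0.104 and -0.014 m and y of gum_tub in the frame of red_tray between -0.055 and 0.055 m and z of gum_tub in the frame of red_tray between 0 and 0.008 m), for 0.2 s.
At the end, for the whole second after the job is handed in: Each tray: its can's centre within 15 mm (along tray x and y) of the disc's, its snack within 45 mm (x) and 55 mm (y) of the plain bay's centre; all within 4 mm of the tray floor, within 0.1 rad of upright, released, at rest; purple can, teal carton upright, under 30 mm from their start (all of step 1 and all of step 2 and linear speed of each of green_can, yellow_carton, orange_can, gum_tub below 0.02 m/s and angular speed of each of green_can, yellow_carton, orange_can, gum_tub below 0.2 rad/s and distance of each of purple_can, teal_carton from where it was at the start of the episode below 0.03 m and angle between each of purple_can, teal_carton's own z axis and vertical below 0.2 rad); the robot touches nothing.
It fails at once if the green can is dropped: off the fingers with its underside more than 45 mm above the counter (height (world z) of green_can above 0.045 m and contact force between green_can and the fingers below 0.01 N).
It fails at once if the yellow carton is dropped: off the fingers with its underside more than 45 mm above the counter (height (world z) of yellow_carton above 0.045 m and contact force between yellow_carton and the fingers below 0.01 N).
It fails at once if the orange can is dropped: off the fingers with its underside more than 45 mm above the counter (height (world z) of orange_can above 0.045 m and contact force between orange_can and the fingers below 0.01 N).
It fails at once if the pink gum tub is dropped: off the fingers with its underside more than 45 mm above the counter (height (world z) of gum_tub above 0.045 m and contact force between gum_tub and the fingers below 0.01 N).
It fails at once if the purple can or the teal carton is moved over 30 mm or knocked over (not (distance of each of purple_can, teal_carton from where it was at the start of the episode below 0.03 m and angle between each of purple_can, teal_carton's own z axis and vertical below 0.2 rad)).
It also fails if it takes over 99 s, if anything falls off the work surface, if the arm or the gripper's body presses on something with over 40 N, if the wrist force passes 120 N, or if a joint passes its speed limit or range.

## Working session

There is one attempt and no reset: what is moved stays moved. The work goes in short steps, Python scripts to look and compute and a tool call to move; the robot and the scene stay as the last step left them, time stands still between calls to the robot, and variables do not carry over. Pictures are saved under pics/ and viewed, at most 14 in all, crops included, and the job is handed in when it is done.

Besides the shell and the picture viewer there is one more tool, called after ">>>" by a JSON object that holds its "op" and its "data". apply_moves: Moves the arm, as the interface text tells. Its arguments: {"type":"object","properties":{"increments":{"type":"array"},"newtons":{"type":"number"}},"required":["increments"]}

```bash
mkdir -p pics; python3 - <<'E'
from workcell import status, vision
import cv2
o=status.get_obs(); print({k:(v if k in('time_s','tcp_pos','tool_rot','opening') else 0) for k,v in o.items()})
for n in('top','side'):
    cv2.imwrite(f'pics/{n}0.png',vision.capture(n)[:,:,::-1]); m=vision.camera_model(n); print(n,m)
print(vision.camera_model('wrist'))
E
```

```text
{'time_s': 0.0, 'qpos': 0, 'qvel': 0, 'effort': 0, 'tcp_pos': array([ 194.28025666, -619.64218754,  230.07176756]), 'tool_rot': array([ 9.88485117e-01,  1.51314599e-01, -8.30683699e-05, -1.02848811e-03]), 'ft_force': 0, 'torque': 0, 'grip_force': 0, 'opening': 85.29323835919286}
top {'fx': 445.5477223805371, 'fy': 445.5477223805371, 'cx': 316.5153695958745, 'cy': 235.05892831466335, 'R': array([[-0.01795232, -0.99911173,  0.03812427],
       [-0.99192295,  0.01300862, -0.12617308],
       [ 0.12556506, -0.04008144, -0.99127539]]), 't': array([ -3.14469116, 552.00305095, 668.84670461])}
side {'fx': 449.72747619391185, 'fy': 449.72747619391185, 'cx': 322.07594323063347, 'cy': 243.45876244638333, 'R': array([[ 0.79281807, -0.60926104, -0.01550773],
       [-0.4279977 , -0.53846854, -0.72585784],
       [ 0.43388648,  0.58211048, -0.68766991]]), 't': array([-438.67114301,  289.20537945,  542.25768004])}
{'fx': 376.68996710482867, 'fy': 376.68996710482867, 'cx': 315.6592037458363, 'cy': 240.3479920626337, 'tool_from_camera': array([[-2.33746334e-04, -9.59996923e-01, -2.80010450e-01,
         7.04744538e+01],
       [ 9.99999870e-01, -3.50990892e-04,  3.68571504e-04,
        -1.66602390e-01],
       [-4.52108627e-04, -2.80010328e-01,  9.59996881e-01,
        -1.41225132e+02],
       [ 0.00000000e+00,  0.00000000e+00,  0.00000000e+00,
         1.00000000e+00]])}
```

View pics/top0.png

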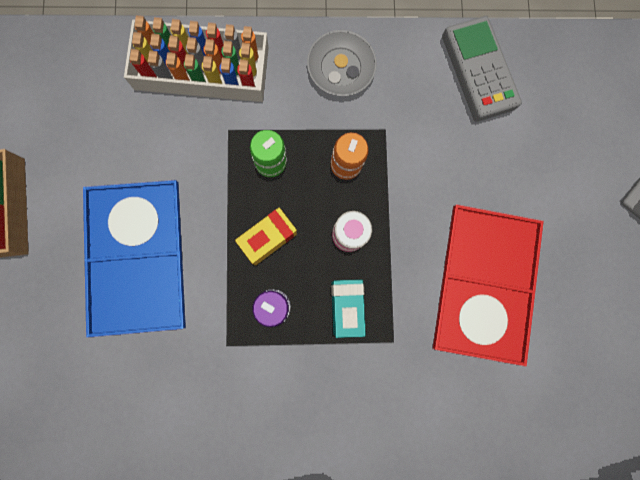

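View pics/side0.png

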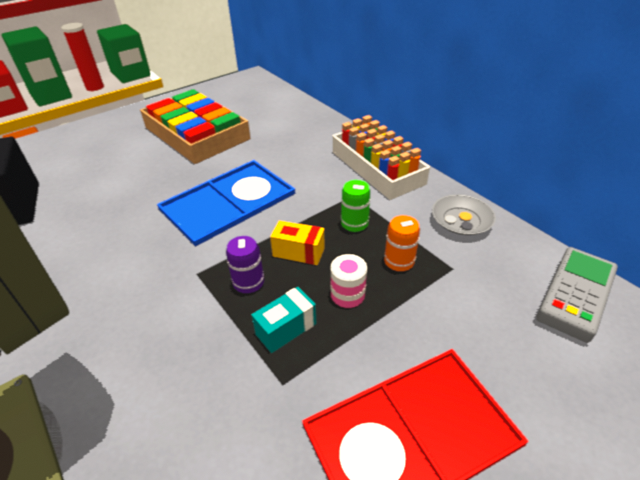

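The top view shows the green can at (268,152), orange can (350,155), yellow carton (266,236), tub (352,231), purple can (271,308) and teal carton (349,308). The blue tray's disc is at (133,221) and the red's at (483,320). The side view agrees.

```bash
cat > h.py <<'E'
import cv2, numpy as np
from workcell import status, vision
from scipy.spatial.transform import Rotation as Ro
def cast(m,px,z):
    px=np.atleast_2d(px).astype(float)
    d=np.c_[(px[:,0]-m['cx'])/m['fx'],(px[:,1]-m['cy'])/m['fy'],np.ones(len(px))]@m['R']
    c=-m['R'].T@m['t']
    return c+d*((z-c[2])/d[:,2])[:,None]
def hull(mask,x0,y0,x1,y1):
    w=np.zeros_like(mask); w[y0:y1,x0:x1]=mask[y0:y1,x0:x1]
    w=cv2.morphologyEx(w,cv2.MORPH_OPEN,np.ones((3,3)))
    cs=[c for c in cv2.findContours(w,0,1)[0] if cv2.contourArea(c)>20]
    return cv2.convexHull(np.vstack(cs))
def cen(h):
    M=cv2.moments(h); return np.array([M['m10'],M['m01']])/M['m00']
def hsv(n):
    im=cv2.imread(n); return cv2.cvtColor(im,cv2.COLOR_BGR2HSV)
E
python3 - <<'E'
from h import *
W={'green':((40,120,50),(75,255,255),90),'orange':((6,150,60),(20,255,255),90),'purple':((130,80,40),(155,255,255),90),
'yellow':None,'tub':None,'teal':None}
boxes={'top':dict(green=(240,125,296,182),orange=(322,125,378,185),purple=(245,280,300,335),yellow=(230,200,302,270),tub=(325,205,380,258),teal=(325,275,370,342)),
'side':dict(green=(335,170,376,238),orange=(378,205,425,278),purple=(220,228,270,300),yellow=(265,212,332,272),tub=(322,248,374,314),teal=(246,280,322,356))}
H=dict(green=90,orange=90,purple=90,yellow=50,tub=70,teal=50)
for n in('top','side'):
    im=cv2.imread(f'pics/{n}0.png'); m=vision.camera_model(n); S=cv2.cvtColor(im,cv2.COLOR_BGR2HSV)
    fg=(((S[...,2]>90))|((S[...,1]>110)&(S[...,2]>45))).astype(np.uint8)*255  # against black mat
    for k,b in boxes[n].items():
        msk=fg
        if n=='side' and k in('green','purple','teal','orange'):
            lo,hi={'green':(40,75),'purple':(128,160),'teal':(80,98),'orange':(5,20)}[k]
            msk=((S[...,0]>=lo)&(S[...,0]<=hi)&(S[...,1]>110)).astype(np.uint8)*255
        h=hull(msk,*b); c=cen(h)
        print(n,k,cv2.boundingRect(h),c.round(1),cast(m,c,H[k]/2).round(1)[0,:2])
        if n=='top' and k in('yellow','teal'):
            # top face corners
            v=S[...,2].copy(); w=((v>150)).astype(np.uint8)*255 
            hh=hull(w,*b); P=cast(m,hh[:,0],50)[:,:2].astype(np.float32); print(k,cv2.minAreaRect(P),cv2.minAreaRect(cast(m,h[:,0],50)[:,:2].astype(np.float32)))
    if n=='top':
        for k,(lo,hi),b in(('blue',(100,118),(70,170,200,345)),('red',(0,5),(420,195,560,375))):
            t=((S[...,0]>=lo)&(S[...,0]<=hi)&(S[...,1]>150)).astype(np.uint8)*255
            h=hull(t,*b); r=cv2.minAreaRect(cast(m,h[:,0],14)[:,:2].astype(np.float32)); print(k,r)
            wm=((S[...,1]<60)&(S[...,2]>180)).astype(np.uint8)*255; d=hull(wm,*b); dc=cast(m,cen(d),4)[0,:2]
            c=np.array(r[0]); u=(dc-c)/np.linalg.norm(dc-c); print(' disc',dc,'dist',np.linalg.norm(dc-c),'yaw',np.degrees(np.arctan2(u[1],u[0])),'bay',c-59*u)
E
```

```text
top green (240, 125, 56, 52) [268.6 146.3] [693.9  62.4]
top orange (322, 125, 56, 55) [348.  147.7] [690.9 -64.3]
top purple (253, 289, 35, 38) [270.4 307.6] [440.4  60.8]
top yellow (235, 208, 62, 57) [266.1 236.2] [552.4  68.4]
yellow ((551.5789184570312, 67.64398956298828), (45.87842559814453, 84.92326354980469), 36.44095230102539) ((549.5507202148438, 66.26409149169922), (52.70513153076172, 87.14019775390625), 36.388458251953125)
top tub (332, 211, 40, 41) [351.4 230.9] [557.8 -67.3]
top teal (332, 280, 34, 58) [348.2 308.5] [436.  -59.9]
teal ((437.90606689453125, -57.66411209106445), (46.15849685668945, 84.3430404663086), 89.7780532836914) ((437.6197204589844, -57.02208709716797), (86.07391357421875, 48.79615783691406), 0.7292724251747131)
blue ((524.235595703125, 280.5632629394531), (237.82484436035156, 151.5468292236328), 3.924196243286133)
 disc [583.01232158 286.78508143] dist 59.10511424621242 yaw 6.042550207285577 bay [465.56340006 274.35250951]
red ((471.5677795410156, -292.4537353515625), (152.2503204345703, 238.3802032470703), 78.58834075927734)
 disc [ 413.43171595 -282.46624688] dist 58.987725973451965 yaw 170.2520239745778 bay [ 529.71593994 -302.443302  ]
side green (340, 180, 30, 53) [354.9 205.7] [682.5  65.7]
side orange (383, 215, 37, 57) [401.2 243.2] [677.7 -61.5]
side purple (227, 236, 36, 58) [244.8 264.1] [441.8  62.3]
side yellow (265, 212, 60, 54) [295.2 236.4] [557.   84.4]
side tub (330, 254, 38, 55) [347.9 280.2] [557.8 -63.3]
side teal (251, 287, 65, 66) [282.4 318.7] [435.7 -54.9]
```

```bash
cat >> h.py <<'E'
def go(x,y,z,yaw=None):
    o=status.get_obs(); R=Ro.from_quat(o['tool_rot']); d=R.inv().apply(np.array([x,y,z])-o['tcp_pos'])/1000
    ax=R.as_matrix()[:,0]; cy=np.degrees(np.arctan2(ax[1],ax[0]))
    s='' if yaw is None else 'rotz %.1f'%(-((yaw-cy+180)%360-180))
    print('t %.2f tcp %s yaw %.1f tilt %s | shift'%(o['time_s'],o['tcp_pos'].round(1),cy,R.as_matrix()[:2,2].round(3)),d.round(4),s,'open %.1f grip %.1f'%(o['opening'],o['grip_force']))
E
python3 - <<'E'
from h import *
for n,bs in(('top',{'green':(240,125,296,190),'orange':(322,125,378,190)}),):
    S=hsv(f'pics/{n}0.png'); m=vision.camera_model(n)
    for k,b in bs.items():
        lo,hi={'green':(40,75),'orange':(5,20)}[k]
        msk=((S[...,0]>=lo)&(S[...,0]<=hi)&(S[...,1]>110)).astype(np.uint8)*255
        h=hull(msk,*b); print(k,cv2.boundingRect(h),cast(m,cen(h),45)[0].round(1))
go(682,64,200,126.4)
E
```

```text
green (250, 130, 35, 44) [686.3  63.7  45. ]
orange (332, 132, 37, 44) [681.1 -66.2  45. ]
t 0.10 tcp [ 194.3 -619.7  230.2] yaw 17.4 tilt [-0.     0.002] | shift [ 0.6699 -0.5065  0.0312] rotz -109.0 open 85.4 grip 0.0
```

>>> {"op": "apply_moves", "data": {"increments": [[0.02,-0.015,0,0,0,-4,0.085],[0.05,-0.038,0,0,0,-10,0.085],[0.08,-0.06,0,0,0,-16,0.085],[0.11,-0.083,0,0,0,-22,0.085],[0.14,-0.106,0,0,0,-28,0.085],[0.17,-0.128,0,0,0,-34,0.085],[0.2,-0.151,0,0,0,-40,0.085],[0.23,-0.174,0,0,0,-46,0.085],[0.26,-0.196,0,0,0,-52,0.085],[0.29,-0.219,0,0,0,-58,0.085],[0.32,-0.242,0,0,0,-64,0.085],[0.34,-0.257,0,0,0,-69,0.085]]}}

```text
time_s: 1.1
tcp_pos: [443.0, -270.5, 230.9]
tool_rot: [0.727, 0.687, 0.0, -0.0]
ft_force: [0.7, -0.2, -0.7]
opening: 84.7
grip_force: 0.0
```

```bash
python3 -c "
from h import *
go(685,64,200,126.4)"
```

```text
t 1.10 tcp [ 443.  -270.5  230.9] yaw 86.8 tilt [-0.     0.001] | shift [0.3474 0.2229 0.0313] rotz -39.6 open 84.7 grip 0.0
```

>>> {"op": "apply_moves", "data": {"increments": [[0.03,0.019,0,0,0,-4,0.085],[0.06,0.038,0,0,0,-8,0.085],[0.09,0.058,0,0,0,-12,0.085],[0.12,0.077,0,0,0,-16,0.085],[0.155,0.099,0,0,0,-20,0.085],[0.19,0.122,0,0,0,-24,0.085],[0.225,0.144,0.005,0,0,-28,0.085],[0.26,0.167,0.01,0,0,-32,0.085],[0.29,0.186,0.02,0,0,-36,0.085],[0.32,0.205,0.03,0,0,-39.5,0.085],[0.34,0.218,0.03,0,0,-39.5,0.085],[0.347,0.223,0.03,0,0,-39.5,0.085]]}}

```text
time_s: 2.1
tcp_pos: [686.7, 62.2, 199.1]
tool_rot: [0.453, 0.891, -0.0, -0.001]
ft_force: [0.9, -0.8, 0.9]
opening: 85.1
grip_force: 0.0
```

```bash
python3 - <<'E'
from h import *
go(685,64,40,126.4)
o=status.get_obs(); im=vision.capture('wrist'); cv2.imwrite('pics/w1.png',im[:,:,::-1]); m=vision.camera_model('wrist')
T=m['tool_from_camera']; R=Ro.from_quat(o['tool_rot']).as_matrix()
Rc=R@T[:3,:3]; c=R@T[:3,3]+o['tcp_pos']
m=dict(m,R=Rc.T,t=-Rc.T@c)
S=cv2.cvtColor(cv2.imread('pics/w1.png'),cv2.COLOR_BGR2HSV)
for k,lo,hi,z in(('green',40,75,45),('orange',5,20,45),('yellow',22,35,25)):
    msk=((S[...,0]>=lo)&(S[...,0]<=hi)&(S[...,1]>110)&(S[...,2]>40)).astype(np.uint8)*255
    try: h=hull(msk,0,0,640,480); print(k,cv2.boundingRect(h),cast(m,cen(h),z)[0].round(1))
    except Exception as e: print(k,e)
E
```

```text
t 2.10 tcp [686.7  62.2 199.1] yaw 126.1 tilt [-0.003  0.001] | shift [ 0.0021 -0.      0.1591] rotz -0.3 open 85.1 grip 0.0
green (275, 183, 365, 113) [775.3 119.6  45. ]
orange (192, 133, 448, 252) [792.9  84.6  45. ]
yellow (162, 77, 475, 334) [739.2  80.6  25. ]
```

View pics/w1.png

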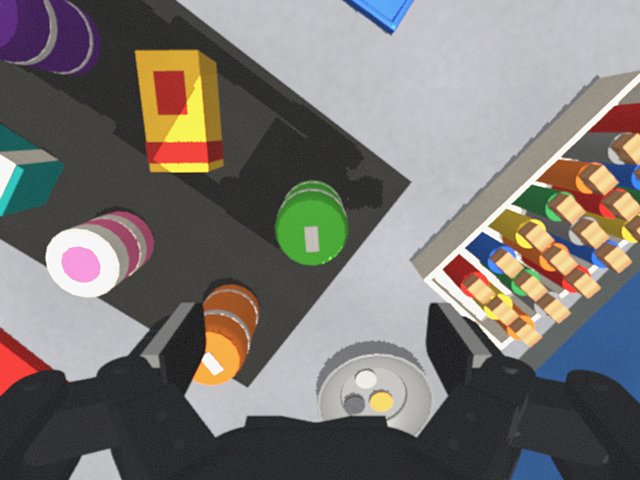

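The wrist view shows the green can at (311,223), centred between the finger pads at columns 190 and 440. The yellow carton is at (180,110).

```bash
cat >> h.py <<'E'
def wmodel(o):
    m=vision.camera_model('wrist'); T=m['tool_from_camera']; R=Ro.from_quat(o['tool_rot']).as_matrix()
    Rc=R@T[:3,:3]; c=R@T[:3,3]+o['tcp_pos']; return dict(m,R=Rc.T,t=-Rc.T@c)
E
python3 - <<'E'
from h import *
m=wmodel(status.get_obs()); S=hsv('pics/w1.png')
for k,lo,hi,z,b in(('green',40,75,45,(260,160,370,280)),('orange',5,20,45,(200,270,265,390)),('yellow',0,35,25,(130,40,230,180))):
    msk=((S[...,0]>=lo)&(S[...,0]<=hi)&(S[...,1]>110)&(S[...,2]>40)).astype(np.uint8)*255
    h=hull(msk,*b); print(k,cv2.boundingRect(h),cast(m,cen(h),z)[0].round(1))
E
```

```text
green (275, 183, 73, 83) [684.8  57.6  45. ]
orange (200, 284, 59, 101) [680.9 -65.   45. ]
yellow (135, 49, 89, 124) [547.7  68.3  25. ]
```

>>> {"op": "apply_moves", "data": {"increments": [[0.001,0,0.02,0,0,0,0.085],[0.001,0,0.045,0,0,0,0.085],[0.001,0,0.07,0,0,0,0.085],[0.001,0,0.095,0,0,0,0.085],[0.001,0,0.12,0,0,0,0.085],[0.001,0,0.14,0,0,0,0.085],[0.001,0,0.153,0,0,0,0.085],[0.001,0,0.16,0,0,0,0.085],[0.001,0,0.16,0,0,0,0.07],[0.001,0,0.16,0,0,0,0.06],[0.001,0,0.16,0,0,0,0.05],[0.001,0,0.16,0,0,0,0.04]], "newtons": 40}}

```text
time_s: 3.15
tcp_pos: [687.1, 59.7, 43.5]
tool_rot: [0.455, 0.891, 0.001, 0.002]
ft_force: [-0.4, -1.3, 3.0]
opening: 52.1
grip_force: 42.2
```

>>> {"op": "apply_moves", "data": {"increments": [[0,0,0,0,0,0,0.03],[0,0,0,0,0,0,0.03],[0,0,0,0,0,0,0.03],[0,0,0,0,0,0,0.03]]}}

```text
time_s: 3.48
tcp_pos: [687.1, 59.7, 43.5]
tool_rot: [0.455, 0.891, 0.001, 0.001]
ft_force: [-1.0, -0.5, 6.0]
opening: 51.9
grip_force: 42.4
```

```bash
python3 -c "
from h import *
go(583,287,72,126.4)"
```

```text
t 3.48 tcp [687.1  59.7  43.5] yaw 125.9 tilt [ 0.003 -0.   ] | shift [ 0.245   0.0491 -0.0289] rotz -0.5 open 51.9 grip 42.4
```

>>> {"op": "apply_moves", "data": {"increments": [[0,0,-0.01,0,0,0,0.03],[0,0,-0.025,0,0,0,0.03],[0.02,0.004,-0.033,0,0,0,0.03],[0.05,0.01,-0.033,0,0,0,0.03],[0.08,0.016,-0.033,0,0,0,0.03],[0.11,0.022,-0.033,0,0,0,0.03],[0.14,0.028,-0.033,0,0,0,0.03],[0.17,0.034,-0.033,0,0,0,0.03],[0.2,0.04,-0.033,0,0,0,0.03],[0.225,0.045,-0.033,0,0,0,0.03],[0.24,0.048,-0.033,0,0,0,0.03],[0.245,0.049,-0.033,0,0,0,0.03]]}}

```text
time_s: 4.48
tcp_pos: [580.7, 289.2, 75.0]
tool_rot: [0.453, 0.891, 0.0, 0.0]
ft_force: [0.6, -1.3, -0.4]
opening: 52.0
grip_force: 42.2
```

```bash
python3 - <<'E'
from h import *
go(583,287,50,126)
a=vision.capture('side'); b=vision.capture('wrist'); cv2.imwrite('pics/m2.png',cv2.resize(np.hstack([a,b]),(800,300))[:,:,::-1])
E
```

```text
t 4.48 tcp [580.7 289.2  75. ] yaw 126.1 tilt [0.    0.001] | shift [-0.0031  0.0006  0.025 ] rotz 0.1 open 52.0 grip 42.2
```

View pics/m2.png

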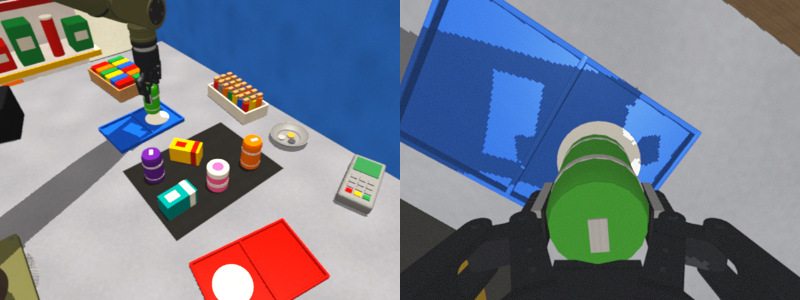

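The green can is held upright over the white disc. The wrist view shows it centred between the pads, with the disc below it at about (600,150).

>>> {"op": "apply_moves", "data": {"increments": [[-0.003,0,0.006,0,0,0,0.03],[-0.003,0,0.013,0,0,0,0.03],[-0.003,0,0.02,0,0,0,0.03],[-0.003,0,0.024,0,0,0,0.03],[-0.003,0,0.026,0,0,0,0.03],[-0.003,0,0.027,0,0,0,0.03],[-0.003,0,0.027,0,0,0,0.03]]}}

```text
time_s: 5.17
tcp_pos: [583.8, 283.9, 47.6]
tool_rot: [0.455, 0.89, -0.0, -0.0]
ft_force: [-0.9, -1.8, 2.9]
opening: 52.2
grip_force: 42.5
```

>>> {"op": "apply_moves", "data": {"increments": [[0,0,0.001,0,0,0,0.055],[0,0,0.001,0,0,0,0.062],[0,0,0,0,0,0,0.075],[0,0,0,0,0,0,0.085],[0,0,0,0,0,0,0.085],[0,0,-0.02,0,0,0,0.085],[0,0,-0.05,0,0,0,0.085],[0,0,-0.08,0,0,0,0.085],[0,0,-0.11,0,0,0,0.085],[0,0,-0.13,0,0,0,0.085],[0,0,-0.14,0,0,0,0.085],[0,0,-0.14,0,0,0,0.085]]}}

```text
time_s: 6.17
tcp_pos: [585.0, 285.3, 190.9]
tool_rot: [0.455, 0.891, 0.002, 0.002]
ft_force: [0.6, 1.1, 0.1]
opening: 85.2
grip_force: 0.0
```

```bash
python3 -c "
from h import *
go(550,68,130,126.4)
m=vision.camera_model('top'); im=vision.capture('top')[:,:,::-1]; cv2.imwrite('pics/t3.png',im)
S=hsv('pics/t3.png')
m2=wmodel(status.get_obs()); cv2.imwrite('pics/w3.png',vision.capture('wrist')[:,:,::-1])
"
```

```text
t 6.17 tcp [585.  285.3 190.9] yaw 125.9 tilt [0.006 0.002] | shift [-0.1554 -0.1562  0.0602] rotz -0.5 open 85.2 grip 0.0
```

View pics/w3.png

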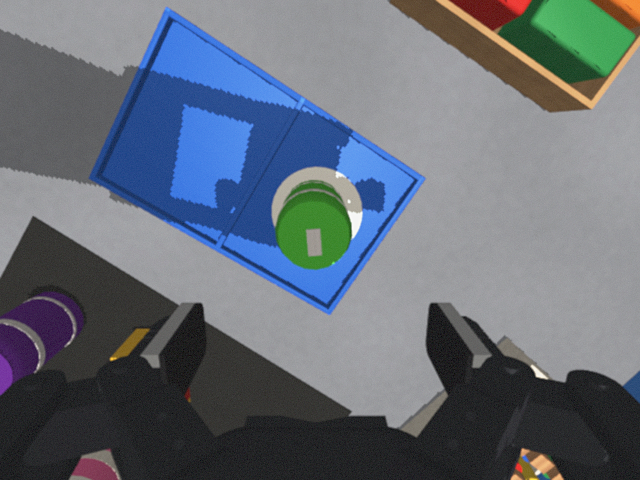

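The green can stands on the disc (ellipse centre about (317,210), can at (313,225)), with the tray intact. I'll check the offset numerically.

```bash
python3 - <<'E'
from h import *
m=wmodel(status.get_obs()); S=hsv('pics/w3.png')
msk=((S[...,0]>=40)&(S[...,0]<=75)&(S[...,1]>110)&(S[...,2]>40)).astype(np.uint8)*255
h=hull(msk,260,160,370,280); print('can',cast(m,cen(h),45)[0].round(1))
w=((S[...,1]<60)&(S[...,2]>110)).astype(np.uint8)*255
d=hull(w,268,160,366,225)
P=cast(m,d[:,0],4)[:,:2]
from scipy.optimize import least_squares
P=P[(cv2.pointPolygonTest is not None)&(d[:,0,1]<215)]
r=least_squares(lambda c:np.linalg.norm(P-c,axis=1)-40,P.mean(0),loss='soft_l1'); print('disc',r.x.round(1),np.abs(r.fun).mean().round(2))
# tray corners on rim
print(cast(m,[(168,10),(424,179),(331,312),(92,178)],14)[:,:2].round(1))
# fresh top view of the blue tray + can
print(status.get_obs()['time_s'])
E
```

```text
can [580.8 282.9  45. ]
disc [581.7 286.3] 0.09
[[402.5 347.1]
 [635.7 363.2]
 [645.6 220.5]
 [412.6 202.7]]
6.2667
```

>>> {"op": "apply_moves", "data": {"increments": [[-0.015,-0.015,0,0,0,0,0.085],[-0.035,-0.035,0,0,0,0,0.085],[-0.06,-0.06,0,0,0,-0.5,0.085],[-0.085,-0.085,0,0,0,-0.5,0.085],[-0.11,-0.11,0,0,0,-0.5,0.085],[-0.13,-0.13,0.01,0,0,-0.5,0.085],[-0.148,-0.148,0.03,0,0,-0.5,0.085],[-0.155,-0.156,0.05,0,0,-0.5,0.085],[-0.155,-0.156,0.07,0,0,-0.5,0.085],[-0.155,-0.156,0.08,0,0,-0.5,0.085],[-0.155,-0.156,0.08,0,0,-0.5,0.085]]}}

```text
time_s: 7.18
tcp_pos: [544.5, 67.4, 102.1]
tool_rot: [0.451, 0.893, -0.002, -0.004]
ft_force: [-1.1, 0.0, -0.2]
opening: 85.0
grip_force: 0.0
```

```bash
python3 - <<'E'
from h import *
m=wmodel(status.get_obs()); cv2.imwrite('pics/w4.png',vision.capture('wrist')[:,:,::-1]); S=hsv('pics/w4.png')
go(550,68,20,126.4)
msk=(((S[...,0]>=20)&(S[...,0]<=35)|(S[...,0]<8)|(S[...,0]>172))&(S[...,1]>130)&(S[...,2]>40)).astype(np.uint8)*255
h=hull(msk,205,0,430,420); print(cv2.boundingRect(h),'yel',cast(m,cen(h),25)[0].round(1),cv2.minAreaRect(cast(m,h[:,0],50)[:,:2].astype(np.float32)))
E
```

```text
t 7.23 tcp [546.   67.7 104.4] yaw 126.4 tilt [-0.006 -0.   ] | shift [-0.0024  0.0038  0.0844] rotz 0.0 open 85.1 grip 0.0
(286, 184, 86, 158) yel [553.   66.5  25. ] ((548.980224609375, 70.73748779296875), (46.03303146362305, 90.70722198486328), 36.63972091674805)
```

View pics/w4.png

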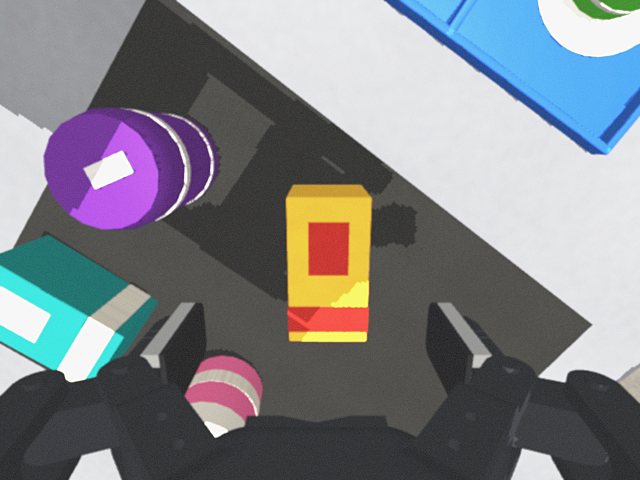

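The carton at (329,262) is square to the fingers and about 4 mm to the right of their midline, so I'll descend with that correction.

>>> {"op": "apply_moves", "data": {"increments": [[-0.001,0.004,0.015,0,0,0,0.085],[-0.001,0.004,0.035,0,0,0,0.085],[-0.001,0.004,0.055,0,0,0,0.085],[-0.001,0.004,0.07,0,0,0,0.085],[-0.001,0.004,0.08,0,0,0,0.085],[-0.001,0.004,0.083,0,0,0,0.085],[-0.001,0.004,0.083,0,0,0,0.065],[-0.001,0.004,0.083,0,0,0,0.05],[-0.001,0.004,0.083,0,0,0,0.035],[-0.001,0.004,0.083,0,0,0,0.025],[-0.001,0.004,0.083,0,0,0,0.025],[-0.001,0.004,0.083,0,0,0,0.025]], "newtons": 40}}

```text
time_s: 8.23
tcp_pos: [553.2, 69.2, 26.0]
tool_rot: [0.451, 0.893, 0.001, 0.001]
ft_force: [0.7, -0.0, 5.2]
opening: 43.9
grip_force: 43.6
```

```bash
python3 -c "
from h import *
go(465,277,50)"
```

```text
t 8.23 tcp [553.2  69.2  26. ] yaw 126.4 tilt [0.003 0.   ] | shift [ 0.2195  0.0524 -0.0242]  open 43.9 grip 43.6
```

>>> {"op": "apply_moves", "data": {"increments": [[0,0,-0.01,0,0,0,0.025],[0,0,-0.023,0,0,0,0.025],[0.01,0.008,-0.032,0,0,0,0.025],[0.03,0.022,-0.032,0,0,0,0.025],[0.055,0.04,-0.032,0,0,0,0.025],[0.08,0.052,-0.032,0,0,0,0.025],[0.11,0.054,-0.032,0,0,0,0.025],[0.14,0.054,-0.032,0,0,0,0.025],[0.17,0.053,-0.032,0,0,0,0.025],[0.195,0.053,-0.032,0,0,0,0.025],[0.212,0.052,-0.032,0,0,0,0.025],[0.219,0.052,-0.032,0,0,0,0.025]]}}

```text
time_s: 9.23
tcp_pos: [462.0, 278.5, 57.1]
tool_rot: [0.45, 0.893, 0.0, -0.0]
ft_force: [0.3, 0.8, -1.2]
opening: 44.4
grip_force: 42.9
```

```bash
python3 -c "
from h import *
go(465,277,31)
a=vision.capture('side'); b=vision.capture('wrist'); cv2.imwrite('pics/m5.png',cv2.resize(np.hstack([a,b]),(800,300))[:,:,::-1])"
```

```text
t 9.23 tcp [462.  278.5  57.1] yaw 126.6 tilt [0.    0.001] | shift [-0.003   0.0015  0.0261]  open 44.4 grip 42.9
```

View pics/m5.png

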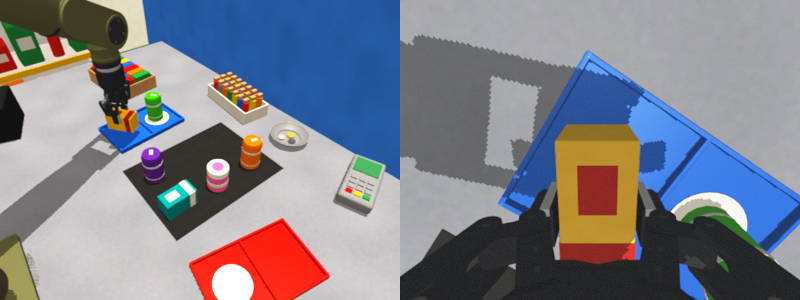

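The carton is held level over the plain bay, clear of the green can, so I'll lower it.

>>> {"op": "apply_moves", "data": {"increments": [[-0.001,0,0.006,0,0,0,0.025],[-0.001,0,0.013,0,0,0,0.025],[-0.001,0,0.02,0,0,0,0.025],[-0.001,0,0.025,0,0,0,0.025],[-0.001,0,0.027,0,0,0,0.025],[-0.001,0,0.028,0,0,0,0.025],[-0.001,0,0.028,0,0,0,0.025]]}}

```text
time_s: 9.92
tcp_pos: [464.7, 274.7, 29.8]
tool_rot: [0.451, 0.892, -0.001, -0.001]
ft_force: [-6.2, -4.5, 14.1]
opening: 44.0
grip_force: 44.8
```

>>> {"op": "apply_moves", "data": {"increments": [[0,0,-0.001,0,0,0,0.044],[0,0,-0.001,0,0,0,0.05],[0,0,-0.001,0,0,0,0.06],[0,0,-0.001,0,0,0,0.075],[0,0,-0.001,0,0,0,0.085],[0,0,-0.02,0,0,0,0.085],[0,0,-0.05,0,0,0,0.085],[0,0,-0.08,0,0,0,0.085],[0,0,-0.11,0,0,0,0.085],[0,0,-0.14,0,0,0,0.085],[0,0,-0.155,0,0,0,0.085],[0,0,-0.16,0,0,0,0.085]]}}

```text
time_s: 10.92
tcp_pos: [466.1, 276.3, 192.3]
tool_rot: [0.451, 0.893, 0.003, 0.002]
ft_force: [0.0, -0.1, -0.6]
opening: 85.2
grip_force: 0.0
```

```bash
python3 -c "
from h import *
go(557,-65,150)
m=wmodel(status.get_obs()); cv2.imwrite('pics/w6.png',vision.capture('wrist')[:,:,::-1]); S=hsv('pics/w6.png')
msk=((S[...,0]>=20)&(S[...,0]<=35)&(S[...,1]>130)&(S[...,2]>40)).astype(np.uint8)*255
h=hull(msk,205,60,430,420); print(cv2.boundingRect(h),'yel',cast(m,cen(h),29)[0].round(1))
b=cv2.imread('pics/w6.png'); cv2.imwrite('pics/m6.png',cv2.resize(b,(480,360)))"
```

```text
t 10.92 tcp [466.1 276.3 192.3] yaw 126.4 tilt [0.006 0.003] | shift [-0.3286 -0.1297  0.0419]  open 85.2 grip 0.0
(283, 168, 60, 111) yel [465.4 273.2  29. ]
```

View pics/m6.png

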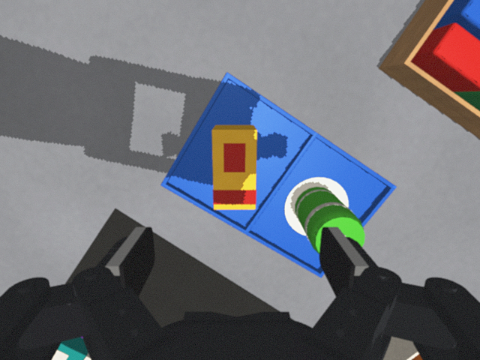

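The blue order is complete. The carton lies flat in the plain bay at (233,165) and the can stands on the disc at (320,205). The tub is next.

>>> {"op": "apply_moves", "data": {"increments": [[-0.015,-0.006,0,0,0,0,0.085],[-0.04,-0.016,0,0,0,0,0.085],[-0.075,-0.03,0,0,0,0,0.085],[-0.11,-0.043,0,0,0,0,0.085],[-0.145,-0.057,0,0,0,0,0.085],[-0.18,-0.071,0,0,0,0,0.085],[-0.215,-0.085,0,0,0,0,0.085],[-0.25,-0.099,0,0,0,0,0.085],[-0.285,-0.112,0.01,0,0,0,0.085],[-0.31,-0.122,0.025,0,0,0,0.085],[-0.324,-0.128,0.04,0,0,0,0.085],[-0.329,-0.13,0.045,0,0,0,0.085]]}}

```text
time_s: 11.97
tcp_pos: [552.6, -68.3, 138.4]
tool_rot: [0.452, 0.892, -0.001, -0.003]
ft_force: [0.1, 0.0, -0.6]
opening: 85.0
grip_force: 0.0
```

```bash
python3 -c "
from h import *
m=wmodel(status.get_obs()); cv2.imwrite('pics/w7.png',vision.capture('wrist')[:,:,::-1]); 
go(557,-65,30)
b=cv2.imread('pics/w7.png'); cv2.imwrite('pics/m7.png',cv2.resize(b,(480,360)))
S=hsv('pics/w7.png')
fg=(((S[...,2]>100))|((S[...,1]>110)&(S[...,2]>45))).astype(np.uint8)*255
pk=((S[...,0]>150)&(S[...,0]<172)&(S[...,1]>80)).astype(np.uint8)*255
h=hull(pk,205,60,430,420); print(cv2.boundingRect(h),cast(m,cen(h),40)[0].round(1))
"
```

```text
t 12.02 tcp [552.5 -67.8 138.4] yaw 126.3 tilt [-0.008  0.001] | shift [-0.001   0.0059  0.1083]  open 85.4 grip 0.0
(300, 193, 50, 88) [554.4 -63.3  40. ]
```

View pics/m7.png

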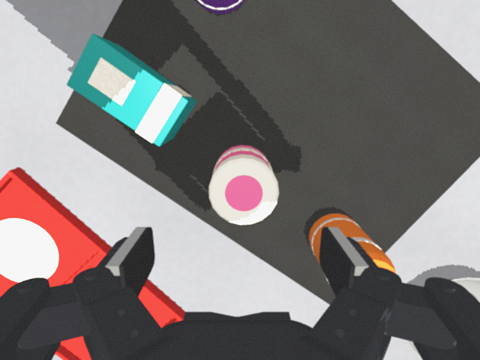

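The tub is at (244,188) in the half-size view, 4 mm right of the finger midline. The orange and teal neighbours are clear of the finger columns.

>>> {"op": "apply_moves", "data": {"increments": [[0.001,0.004,0.015,0,0,0,0.085],[0.001,0.004,0.035,0,0,0,0.085],[0.001,0.004,0.06,0,0,0,0.085],[0.001,0.004,0.085,0,0,0,0.085],[0.001,0.004,0.1,0,0,0,0.085],[0.001,0.004,0.107,0,0,0,0.085],[0.001,0.004,0.108,0,0,0,0.07],[0.001,0.004,0.108,0,0,0,0.06],[0.001,0.004,0.108,0,0,0,0.045],[0.001,0.004,0.108,0,0,0,0.035],[0.001,0.004,0.108,0,0,0,0.035],[0.001,0.004,0.108,0,0,0,0.035]], "newtons": 40}}

```text
time_s: 13.02
tcp_pos: [558.6, -63.4, 36.7]
tool_rot: [0.451, 0.893, 0.0, 0.001]
ft_force: [-0.3, 0.6, 2.5]
opening: 54.8
grip_force: 42.7
```

```bash
python3 -c "
from h import *
go(530,-301,65)"
```

```text
t 13.02 tcp [558.6 -63.4  36.7] yaw 126.4 tilt [ 0.002 -0.   ] | shift [-0.1743 -0.1639 -0.0283]  open 54.8 grip 42.7
```

>>> {"op": "apply_moves", "data": {"increments": [[0,0,-0.01,0,0,0,0.035],[0,0,-0.023,0,0,0,0.035],[-0.015,-0.014,-0.031,0,0,0,0.035],[-0.035,-0.033,-0.031,0,0,0,0.035],[-0.055,-0.052,-0.031,0,0,0,0.035],[-0.078,-0.073,-0.031,0,0,0,0.035],[-0.1,-0.094,-0.031,0,0,0,0.035],[-0.122,-0.115,-0.031,0,0,0,0.035],[-0.144,-0.135,-0.031,0,0,0,0.035],[-0.16,-0.15,-0.031,0,0,0,0.035],[-0.17,-0.16,-0.031,0,0,0,0.035],[-0.174,-0.164,-0.031,0,0,0,0.035]]}}

```text
time_s: 14.02
tcp_pos: [528.7, -302.8, 67.4]
tool_rot: [0.452, 0.892, -0.0, 0.001]
ft_force: [-0.2, 0.1, -1.1]
opening: 55.1
grip_force: 42.7
```

```bash
python3 -c "
from h import *
go(530,-301,41)
a=vision.capture('side'); b=vision.capture('wrist'); cv2.imwrite('pics/m8.png',cv2.resize(np.hstack([a,b]),(800,300))[:,:,::-1])"
```

```text
t 14.02 tcp [ 528.7 -302.8   67.4] yaw 126.3 tilt [ 0.001 -0.001] | shift [0.0007 0.0021 0.0264]  open 55.1 grip 42.7
```

View pics/m8.png

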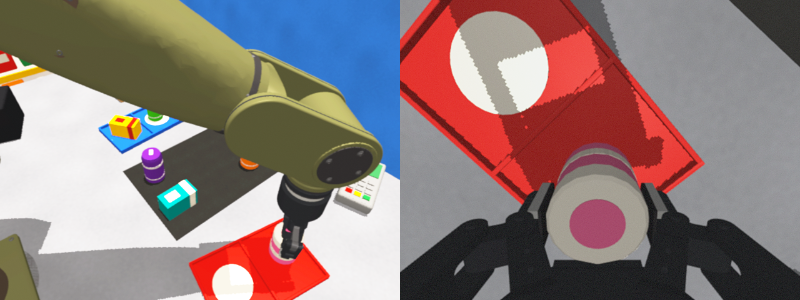

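The tub is upright over the red plain bay (side view (282,240)), with the disc free in the other bay, so I'll lower it.

>>> {"op": "apply_moves", "data": {"increments": [[0,0,0.006,0,0,0,0.035],[0,0,0.013,0,0,0,0.035],[0,0,0.02,0,0,0,0.035],[0,0,0.024,0,0,0,0.035],[0,0,0.026,0,0,0,0.035],[0,0,0.026,0,0,0,0.035]]}}

```text
time_s: 14.62
tcp_pos: [528.9, -299.8, 40.9]
tool_rot: [0.45, 0.893, 0.0, -0.001]
ft_force: [-2.9, 2.0, 5.5]
opening: 55.3
grip_force: 43.4
```

>>> {"op": "apply_moves", "data": {"increments": [[0,0,0,0,0,0,0.057],[0,0,0,0,0,0,0.065],[0,0,0,0,0,0,0.075],[0,0,0,0,0,0,0.085],[0,0,0,0,0,0,0.085],[0,0,-0.02,0,0,0,0.085],[0,0,-0.05,0,0,0,0.085],[0,0,-0.08,0,0,0,0.085],[0,0,-0.11,0,0,0,0.085],[0,0,-0.14,0,0,0,0.085],[0,0,-0.15,0,0,0,0.085],[0,0,-0.15,0,0,0,0.085]]}}

```text
time_s: 15.62
tcp_pos: [530.6, -301.9, 194.6]
tool_rot: [0.451, 0.893, -0.001, 0.004]
ft_force: [0.2, 0.1, 0.6]
opening: 85.0
grip_force: 0.0
```

```bash
python3 -c "
from h import *
go(681,-64,150,126.4)
m=wmodel(status.get_obs()); cv2.imwrite('pics/w9.png',vision.capture('wrist')[:,:,::-1]); S=hsv('pics/w9.png')
pk=((S[...,0]>150)&(S[...,0]<172)&(S[...,1]>80)).astype(np.uint8)*255
h=hull(pk,205,60,430,420); print(cv2.boundingRect(h),cast(m,cen(h),44)[0].round(1))
w=((S[...,1]<60)&(S[...,2]>100)).astype(np.uint8)*255
b=cv2.imread('pics/w9.png'); cv2.imwrite('pics/m9.png',cv2.resize(b,(480,360)))
"
```

```text
t 15.62 tcp [ 530.6 -301.9  194.6] yaw 126.4 tilt [ 0.006 -0.004] | shift [0.1026 0.2621 0.0445] rotz 0.0 open 85.0 grip 0.0
(296, 212, 39, 38) [ 533.9 -307.6   44. ]
```

View pics/m9.png

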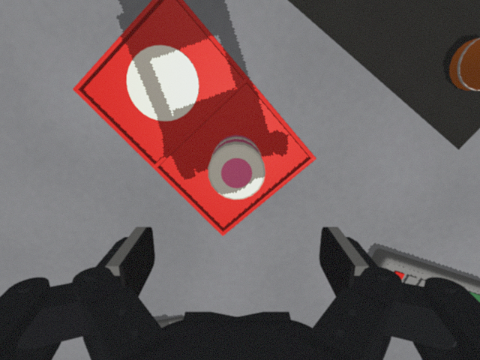

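The tub is upright in the plain bay at (237,168), with the red disc at (163,83). The orange can is next.

>>> {"op": "apply_moves", "data": {"increments": [[0.006,0.015,0,0,0,0,0.085],[0.015,0.04,0,0,0,0,0.085],[0.027,0.07,0,0,0,0,0.085],[0.04,0.1,0,0,0,0,0.085],[0.052,0.13,0,0,0,0,0.085],[0.064,0.16,0,0,0,0,0.085],[0.075,0.19,0,0,0,0,0.085],[0.087,0.22,0,0,0,0,0.085],[0.096,0.245,0.01,0,0,0,0.085],[0.101,0.258,0.025,0,0,0,0.085],[0.103,0.262,0.035,0,0,0,0.085],[0.103,0.262,0.04,0,0,0,0.085]]}}

```text
time_s: 16.67
tcp_pos: [676.2, -61.5, 144.8]
tool_rot: [0.45, 0.893, -0.001, -0.004]
ft_force: [0.3, 0.3, -0.6]
opening: 85.1
grip_force: 0.0
```

```bash
python3 -c "
from h import *
S=hsv('pics/w9.png')
m0=wmodel(dict(tcp_pos=np.array([530.6,-301.9,194.6]),tool_rot=Ro.from_matrix([[np.cos(a),np.sin(a),0],[np.sin(a),-np.cos(a),0],[0,0,-1]]).as_quat())) if (a:=np.radians(126.4)) else 0
w=((S[...,1]<60)&(S[...,2]>90)).astype(np.uint8)*255
d=hull(w,165,55,270,165); print('disc',cv2.boundingRect(d),cast(m0,cen(d),4)[0].round(1))
m=wmodel(status.get_obs()); cv2.imwrite('pics/w10.png',vision.capture('wrist')[:,:,::-1]); S=hsv('pics/w10.png')
go(681,-64,40)
pk=((S[...,0]>=5)&(S[...,0]<20)&(S[...,1]>130)&(S[...,2]>50)).astype(np.uint8)*255
h=hull(pk,215,60,420,360); print(cv2.boundingRect(h),cen(h),cast(m,cen(h),48)[0].round(1))
"
```

```text
disc (169, 61, 96, 100) [ 411.7 -281.     4. ]
t 16.72 tcp [675.8 -62.4 144.8] yaw 126.4 tilt [-0.008  0.001] | shift [-0.005   0.0039  0.1047]  open 84.6 grip 0.0
(270, 202, 90, 106) [314.51196888 255.67352576] [679.4 -69.2  48. ]
```

>>> {"op": "apply_moves", "data": {"increments": [[-0.004,0.001,0.015,0,0,0,0.085],[-0.004,0.001,0.035,0,0,0,0.085],[-0.004,0.001,0.06,0,0,0,0.085],[-0.004,0.001,0.085,0,0,0,0.085],[-0.004,0.001,0.1,0,0,0,0.085],[-0.004,0.001,0.105,0,0,0,0.085],[-0.004,0.001,0.105,0,0,0,0.07],[-0.004,0.001,0.105,0,0,0,0.06],[-0.004,0.001,0.105,0,0,0,0.045],[-0.004,0.001,0.105,0,0,0,0.035],[-0.004,0.001,0.105,0,0,0,0.035],[-0.004,0.001,0.105,0,0,0,0.035]], "newtons": 40}}

```text
time_s: 17.72
tcp_pos: [683.1, -65.3, 47.6]
tool_rot: [0.451, 0.893, 0.0, 0.002]
ft_force: [-1.2, -0.9, 6.6]
opening: 51.7
grip_force: 43.2
```

```bash
python3 -c "
from h import *
go(640,-180,80)
go(412,-150,80)
go(412.5,-282,80)"
```

```text
t 17.72 tcp [683.1 -65.3  47.6] yaw 126.4 tilt [ 0.003 -0.001] | shift [-0.0668 -0.1027 -0.0325]  open 51.7 grip 43.2
t 17.72 tcp [683.1 -65.3  47.6] yaw 126.4 tilt [ 0.003 -0.001] | shift [ 0.0927 -0.2684 -0.0333]  open 51.7 grip 43.2
t 17.72 tcp [683.1 -65.3  47.6] yaw 126.4 tilt [ 0.003 -0.001] | shift [-0.0138 -0.3463 -0.0331]  open 51.7 grip 43.2
```

>>> {"op": "apply_moves", "data": {"increments": [[0,0,-0.01,0,0,0,0.035],[0,0,-0.025,0,0,0,0.035],[0,-0.015,-0.033,0,0,0,0.035],[-0.001,-0.04,-0.033,0,0,0,0.035],[-0.003,-0.07,-0.033,0,0,0,0.035],[-0.004,-0.1,-0.033,0,0,0,0.035],[-0.005,-0.13,-0.033,0,0,0,0.035],[-0.006,-0.16,-0.033,0,0,0,0.035],[-0.008,-0.19,-0.033,0,0,0,0.035],[-0.009,-0.22,-0.033,0,0,0,0.035],[-0.01,-0.245,-0.033,0,0,0,0.035],[-0.011,-0.265,-0.033,0,0,0,0.035]]}}

```text
time_s: 18.72
tcp_pos: [473.5, -231.8, 79.1]
tool_rot: [0.451, 0.892, -0.0, 0.0]
ft_force: [0.9, -0.6, -2.4]
opening: 52.1
grip_force: 42.7
```

```bash
python3 -c "
from h import *
go(412.5,-282,80)"
```

```text
t 18.72 tcp [ 473.5 -231.8   79.1] yaw 126.4 tilt [ 0. -0.] | shift [-0.0043 -0.0789 -0.0009]  open 52.1 grip 42.7
```

>>> {"op": "apply_moves", "data": {"increments": [[-0.001,-0.02,0,0,0,0,0.035],[-0.002,-0.04,0,0,0,0,0.035],[-0.003,-0.06,0,0,0,0,0.035],[-0.004,-0.072,0,0,0,0,0.035],[-0.004,-0.078,0,0,0,0,0.035],[-0.004,-0.078,0,0,0,0,0.035],[-0.004,-0.078,0,0,0,0,0.035]]}}

```text
time_s: 19.3
tcp_pos: [415.0, -280.4, 78.6]
tool_rot: [0.451, 0.893, 0.0, 0.0]
ft_force: [0.6, -0.2, -2.4]
opening: 51.8
grip_force: 42.7
```

```bash
python3 -c "
from h import *
go(412.5,-282,51.5)
a=vision.capture('side'); b=vision.capture('wrist'); cv2.imwrite('pics/m11.png',cv2.resize(np.hstack([a,b]),(800,300))[:,:,::-1])"
```

```text
t 19.30 tcp [ 415.  -280.4   78.6] yaw 126.4 tilt [0.001 0.   ] | shift [ 0.0002 -0.0029  0.0271]  open 51.8 grip 42.7
```

View pics/m11.png

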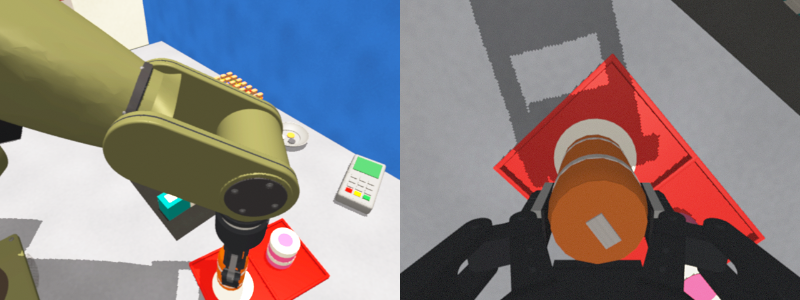

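The orange can is upright over the white disc (side view (235,280)), and the tub is standing at (283,250). I'll lower it and release.

>>> {"op": "apply_moves", "data": {"increments": [[0,-0.001,0.006,0,0,0,0.035],[0,-0.002,0.013,0,0,0,0.035],[0,-0.002,0.02,0,0,0,0.035],[0,-0.002,0.024,0,0,0,0.035],[0,-0.002,0.026,0,0,0,0.035],[0,-0.002,0.027,0,0,0,0.035],[0,-0.002,0.027,0,0,0,0.035]]}}

```text
time_s: 19.98
tcp_pos: [413.1, -281.9, 51.6]
tool_rot: [0.451, 0.893, -0.0, -0.0]
ft_force: [-1.9, 0.4, 1.6]
opening: 52.3
grip_force: 42.8
```

>>> {"op": "apply_moves", "data": {"increments": [[0,0,0,0,0,0,0.055],[0,0,0,0,0,0,0.062],[0,0,0,0,0,0,0.075],[0,0,0,0,0,0,0.085],[0,0,0,0,0,0,0.085],[0,0,-0.02,0,0,0,0.085],[0,0,-0.05,0,0,0,0.085],[0,0,-0.08,0,0,0,0.085],[0,0,-0.11,0,0,0,0.085],[0,0,-0.14,0,0,0,0.085],[0,0,-0.15,0,0,0,0.085],[0,0,-0.15,0,0,0,0.085]]}}

```text
time_s: 20.98
tcp_pos: [414.6, -283.1, 205.2]
tool_rot: [0.451, 0.893, -0.001, 0.004]
ft_force: [0.4, 0.4, -0.1]
opening: 85.0
grip_force: 0.0
```

```bash
python3 -c "
from h import *
o=status.get_obs(); m=wmodel(o); w=vision.capture('wrist'); cv2.imwrite('pics/w12.png',w[:,:,::-1]); S=hsv('pics/w12.png')
pk=((S[...,0]>=5)&(S[...,0]<20)&(S[...,1]>130)&(S[...,2]>50)).astype(np.uint8)*255
h=hull(pk,215,60,420,360); print(o['time_s'],cv2.boundingRect(h),cast(m,cen(h),49)[0].round(1))
a=vision.capture('top'); cv2.imwrite('pics/m12.png',cv2.resize(np.hstack([a,w]),(800,300))[:,:,::-1])"
```

```text
20.9833 (275, 177, 72, 82) [ 410.2 -284.4   49. ]
```

View pics/m12.png

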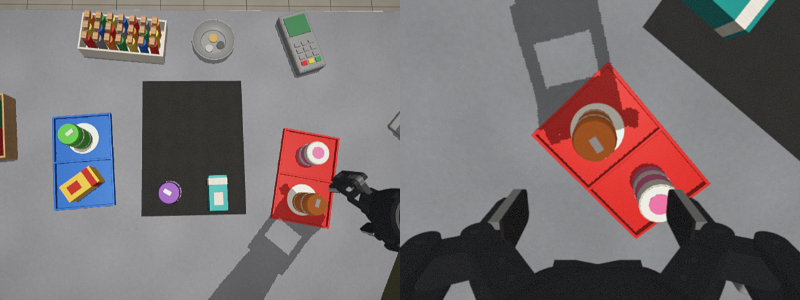

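All four items are upright in their places: cans on the discs, carton and tub in the plain bays. The purple can and teal carton haven't moved, and the gripper is clear.

>>> {"op": "apply_moves", "data": {"increments": [[0,0,0,0,0,0,0.085],[0,0,0,0,0,0,0.085],[0,0,0,0,0,0,0.085],[0,0,0,0,0,0,0.085]]}}

```text
time_s: 21.42
tcp_pos: [412.5, -281.3, 199.9]
tool_rot: [0.451, 0.893, 0.0, -0.001]
ft_force: [-1.1, 0.4, -0.6]
opening: 85.2
grip_force: 0.0
```

```bash
python3 -c "
from workcell import finish_job
print(finish_job())"
```

```text
the job is handed in; nothing more can be done
None
```

Both orders are made up and handed in at about 21 s, blue completed before red; the last pictures show all four items upright in place and the purple can and teal carton unmoved, but the hand-in returned no verdict.

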